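# Seat and hold an accumulator in a sprung test cradle

### The job

Put the brass seat ring into the blue sprung ring cradle, flange up and fully home, and let go of it. Then set the red flask upright on the seat ring, push it down until the cradle is close to or at the bottom of its 20 mm spring travel, and finish there, with the gripper still on the flask and holding it down against the spring: do not let it rise or let go. Leave the other loose parts on the bench where they are.

Things in the scene. Friction and masses are not known exactly. Their poses are not given: they have to be found in the camera images.
- seat_center (a point): Brass seat ring, loose, 22 mm high, starts on the bench flange up. Hub below: 47 mm outside diameter, 12 mm high; flange above: 60 mm, 10 mm thick; 39 mm bore through. The point is on its axis half-way up, 11 mm above the underside, 1 mm below the flange's underside; z points from hub to flange. About 120 g. Pinch it across the flange from above.
- cradle_mouth (a point): Centre of the hole of the blue sprung ring cradle, at its flat top face (60 mm above the bench at rest); moves with it. Ring 86 mm outside, hole 51 mm, 14 mm thick; a 26 mm wide ear on each side along y reaches 78 mm from the axis. The seat ring's hub drops into the hole, its flange lies on the top face: its point is then 1 mm below this one. Nothing stands over 1 mm above the top face.
- cradle (a joint): Downward travel of the cradle, m: 0 = up (at rest), 0.020 = bottom stop. The spring pushes back with 9 N at the top, 17 N at the bottom. It stays up under the weight of seat ring and flask; beyond these weights about 10 N of push holds it at the bottom. It springs back when let go.
- flask_center (a point): Red round flask, loose, about 420 g, starts upright in a black rubber cup. The point is the centre of its ball, 68 mm diameter; z points up the neck. Below the ball a steel stub, 18 mm diameter, ends 46 mm below the point. When the flask sits on the seat ring the point is 28 mm above the flange's top, 38 mm above the cradle's top face.
- flask_neck (a point): Steel neck of the flask: plain cylinder, 26 mm diameter, from 31 to 73 mm above the ball's centre, with a black cap 15 mm wide and 4 mm high on top. The point is on its axis 53 mm above the ball's centre: the place to grip from above.
- coil_a: Bystander: blue solenoid coil block, 36 x 36 x 44 mm; origin at the centre of its underside.
- coil_b: Bystander: another blue coil block, 36 x 36 x 44 mm; origin at the centre of its underside.
- bush: Bystander: plain copper-coloured bush, 40 mm diameter, 30 mm high, no flange; origin at the centre of its underside.
- spacer: Bystander: orange plastic ring, 64 mm diameter, 10 mm high; origin at the centre of its underside.
- nut: Bystander: big steel hexagon nut, 42 mm across corners, 18 mm high; origin at the centre of its underside.
- bolt: Bystander: brass hexagon bolt standing on its head, 55 mm high; origin at the centre of its underside.
- wrench: Bystander: wrench 190 mm long lying flat; origin under its middle.
- fixture: Dark steel base plate of the cradle, fixed: 110 mm (x) by 170 mm (y), 12 mm high; origin at the centre of its underside, on the cradle's axis.
- cup: Black rubber parking cup of the flask, fixed: 82 mm outside diameter, 30 mm high, 52 mm hole whose floor has a 21 mm socket round the stub; origin at the centre of its underside.
Not all that is in view belongs to the job. Leave any green, purple or white look-alike of the part that bears flask_center alone.

How it is judged:
By the outcome, as a careful person would: the job done as asked, in the order asked, and still so for the second after the job is handed in, while the arm keeps its last pose, push and grip.
It also fails if it takes over 53 s, if anything falls off the work surface, if the arm or the gripper's body presses on something with over 40 N, if the wrist force passes 120 N, or if a joint passes its speed limit or range.

### The arm

A 6-joint arm with a two-finger parallel gripper is mounted at the origin on the work surface. World frame = base frame: x ahead of the robot, y to its left, z up, the work surface at z = 0. Lengths are in mm, angles in rad, forces in N, time in s.
With the tool pointing down it reaches from about 275 to 750 mm from the base axis. Payload 10.2 kg.
Tool frame: the origin (TCP) lies midway between the tips of the shut fingers; the grasp point (between the pads) lies 19 mm behind it; z points along the fingers, y is the direction in which the jaws open and shut (so a half turn about z gives the same grasp; the last joint's range is limited). The gripper opens to 85 mm and grips with 20 to 120 N. Pads are 22 mm wide; open, the fingers measure 114 mm over their backs; the gripper's body (76 mm by 85 mm) begins 54 mm behind the grasp point. The pads swing forward as they close: fully open they stand 13 mm farther back than shut.
Start: joints at [-1.413, 0.313, 1.498, -0, 1.331, -0.223], TCP at [195.111, -487.404, 231.294] pointing down, gripper open.
Joint ranges: [-2.94, 2.94], [-0.97, 2.17], [0.19, 2.56], [-1.23, 4.37], [0.02, 3.11], [-2.88, 2.88]. Speed limits (rad/s): [2.39, 2.39, 3.01, 3.14, 3.14, 3.14].

### API

Orientations are given as a unit quaternion [w, x, y, z].
In Python, from rig import sense, optics, ctrl gives the robot as it stands.
- The arm moves only by the tool play_rows, never from a script. Its argument "plan" is a list of rows, each a list of 7 numbers: the shift along the world's x, y, z in mm, then the turn, a rotation vector about the world's x, y, z in rad, then the opening, from -1 (shut) to 1 (fully open), so that 0 is half open. A call has 1 to 5 rows; each row shifts and turns the pose as measured when the row begins; what a row does not reach is not made up. A row lasts 1/12 s, in which the tool goes at most 41.7 mm and 7.16 degrees, less where a joint would pass 70% of its speed; a pose out of reach is approached as far as the arm can. A call is refused whole if a number of a shift passes 41.7 or a number of a turn 0.125, either way. A call with a gripper value outside its range is refused whole. The fingers move at their own pace and stop on an object; "grip_force" is the grip in N (left out, the last holds). Time passes only in rows, so rows that do not move let the fingers close. It gives the time, the measured TCP pose, the force and the opening at its end, in the units of the state.
- sense(): the state, without advancing time (a new reading comes with each control period).
- optics.capture(name): name is "side" or "top" or "wrist"; returns a dict with "img" (384x512x3 uint8, blue, green, red), "fx", "fy", "cx", "cy" (pixels), "dist" ([k1, k2, p1, p2, k3] as OpenCV has them; the pictures are not rectified), "world_to_cam" (4x4, takes a point from world to camera coordinates). Camera axes: x right, y up, looking along -z (the intrinsics and any distortion apply to the point x, -y, -z); pixel columns grow to the right and rows downward; lengths in mm; the calibration is good to about 2 mm. A picture is of the moment at which its call begins. There is no depth.
- ctrl.finish_job(): hands the job in, once; it reports no verdict.
The state is a dict: "time_s": time; "joints": joint angles; "dq": joint speeds; "tau": joint torques, N m; "eef_pos": TCP position; "ee_rot": TCP orientation; "force": force on the tool from outside, world axes, zero at the start; "wrist_torque": the same for the moment, N m; "grip_width": opening from 0.0 (shut) to 1.0 (fully open).
Only numpy, scipy, OpenCV 4.12 (cv2) and the standard library are available. Lean on these libraries where they do the work, as an engineer would, in place of code of your own. Each camera call takes 0.05 s, during which the arm holds its last target. There are 200 camera calls.

## Working session

There is one attempt and no reset: what is moved stays moved. The work goes in short steps, Python scripts to look and compute and a tool call to move; the robot and the scene stay as the last step left them, time stands still between calls to the robot, and variables do not carry over. Pictures are saved under pics/ and viewed, about 8 in all and at most 12, crops included, and the job is handed in when it is done.

Besides the shell and the picture viewer there is one more tool, called as a command line: name --pt "numbers of a row" for each row, then --argument value for the rest. play_rows: Moves the arm, as the interface text tells. Its arguments: {"type":"object","properties":{"plan":{"type":"array"},"grip_force":{"type":"number"}},"required":["plan"]}

```bash
ls; mkdir -p pics
cat > h.py <<'E'
import numpy as np, cv2
from rig import sense, optics, ctrl
def snap(n,f):
    c=optics.capture(n); cv2.imwrite(f'pics/{f}.png',c['img']); np.save(f'pics/{f}.npy',c,allow_pickle=True); return c
def load(f): return np.load(f'pics/{f}.npy',allow_pickle=True).item()
def K(c): return np.array([[c['fx'],0,c['cx']],[0,c['fy'],c['cy']],[0,0,1.]])
F=np.diag([1,-1,-1.])
def ray(c,uv):
    p=cv2.undistortPoints(np.array([[uv]],float),K(c),np.array(c['dist'],float)).ravel()
    T=np.array(c['world_to_cam']);R=T[:3,:3];t=T[:3,3]
    return -R.T@t, R.T@F@np.array([p[0],p[1],1])
def atz(c,uv,z):
    o,d=ray(c,uv); return o+d*(z-o[2])/d[2]
def proj(c,P):
    T=np.array(c['world_to_cam']);R=F@T[:3,:3];t=F@T[:3,3]
    return cv2.projectPoints(np.array(P,float).reshape(-1,3),cv2.Rodrigues(R)[0],t,K(c),np.array(c['dist'],float))[0].reshape(-1,2)
E
python3 - <<'E'
from h import *
a=snap('top','t0');b=snap('side','s0')
print(sense())
for c in(a,b):print(ray(c,(256,192)))
E
```

```text
pics
{'time_s': 0.1, 'joints': array([-1.41337937e+00,  3.13407665e-01,  1.49836235e+00,  2.66051123e-05,
        1.33098920e+00, -2.23380087e-01]), 'dq': array([ 0.00042993, -0.00012529, -0.00295362, -0.00232842,  0.00044935,
        0.00022396]), 'tau': array([ 2.58913868e-03, -4.12899005e+01, -2.60144609e+01, -2.47221396e-04,
        3.01656619e-03, -1.73736873e-05]), 'eef_pos': array([ 195.09017884, -487.16304042,  230.78486697]), 'ee_rot': array([-5.82536384e-04,  9.81929325e-01,  1.89247086e-01,  3.21470056e-05]), 'force': array([ 1.08676701, -0.10725677, -0.52248994]), 'wrist_torque': array([-0.05388957, -0.00176683,  0.01535094]), 'grip_width': 1.0024807363160375}
(array([ 353.15238022,   11.78793757, 1226.82204782]), array([ 0.20068121, -0.00549265, -0.97968663]))
(array([459.70466481, 937.69385881, 877.74759658]), array([ 0.09529859, -0.75283442, -0.65145655]))
```

View pics/t0.png

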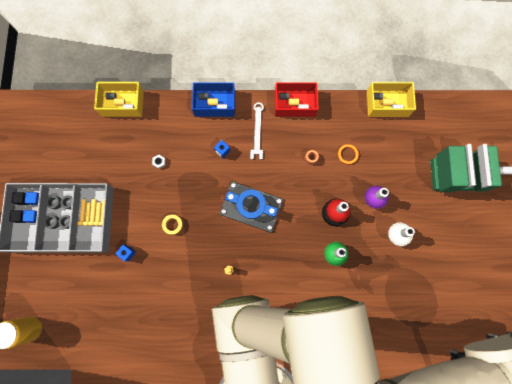

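View pics/s0.png

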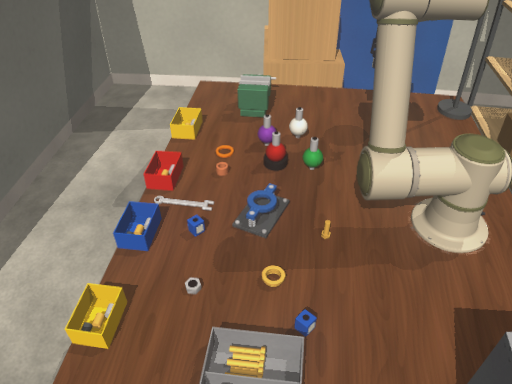

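Top view: seat ring at (172,224), cradle at (251,204), red flask in its cup at (337,210). The side view shows the same parts at (273,276), (262,202) and (276,155). Next I segment both views by colour and triangulate.

```bash
cat >> h.py <<'E'
def blob(c,lo,hi,roi):
    x0,y0,x1,y1=roi; h=cv2.cvtColor(c['img'][y0:y1,x0:x1],cv2.COLOR_BGR2HSV)
    m=cv2.inRange(h,np.array(lo),np.array(hi)); pts=cv2.findNonZero(m).reshape(-1,2)+[x0,y0]
    hull=cv2.convexHull(pts.astype(np.int32)); M=cv2.moments(hull)
    return np.array([M['m10']/M['m00'],M['m01']/M['m00']]),cv2.boundingRect(hull),len(pts)
def tri(c1,p1,c2,p2):
    o1,d1=ray(c1,p1);o2,d2=ray(c2,p2)
    s=np.linalg.lstsq(np.c_[d1,-d2],o2-o1,rcond=None)[0]
    a=o1+d1*s[0];b=o2+d2*s[1]; return (a+b)/2,np.linalg.norm(a-b)
E
python3 - <<'E'
from h import *
a=load('t0');b=load('s0')
Y=((18,90,60),(35,255,255));R1=((0,150,50),(6,255,255));B=((100,150,60),(125,255,255))
for n,col,ra,rb in (('seat',Y,(155,205,190,243),(255,260,292,292)),('cradle',B,(220,180,285,230),(240,178,282,228)),('flask',R1,(318,192,358,230),(258,138,294,172))):
    p,bb,k=blob(a,*col,ra);q,b2,k2=blob(b,*col,rb)
    print(n,p.round(1),bb,k,q.round(1),b2,k2,tri(a,p,b,q)); 
    for z in(17,22,53,60): print(z,atz(a,p,z).round(1),atz(b,q,z).round(1))
for c,r,i in((a,(215,175,290,235),0),(b,(225,170,295,240),1)):
    x0,y0,x1,y1=r; cv2.imwrite(f'pics/z{i}.png',cv2.resize(c['img'][y0:y1,x0:x1],None,fx=7,fy=7,interpolation=cv2.INTER_CUBIC))
E
python3 -c "
import cv2,numpy as np
a=cv2.imread('pics/z0.png');b=cv2.imread('pics/z1.png')
b=cv2.resize(b,(a.shape[0],a.shape[0]));o=np.hstack([a,b]);cv2.imwrite('pics/zz.png',cv2.resize(o,(800,int(800*o.shape[0]/o.shape[1]))))"
```

```text
seat [171.6 224.2] (162, 215, 21, 20) 233 [273.2 275.3] (262, 265, 24, 22) 327 (array([502.46990488, 259.64956999,  15.00892884]), np.float64(0.6572084780871342))
17 [501.9 259.3  17. ] [502.7 261.2  17. ]
22 [501.3 258.2  22. ] [502.4 265.1  22. ]
53 [497.5 251.9  53. ] [500.9 289.5  53. ]
60 [496.6 250.5  60. ] [500.6 295.   60. ]
cradle [251.2 203.7] (226, 190, 51, 28) 561 [261.  201.2] (247, 186, 29, 32) 307 (array([560.24271359,  19.48208028,  48.7329718 ]), np.float64(2.3673020881549753))
17 [564.6  19.7  17. ] [565.3 -16.   17. ]
22 [563.7  19.7  22. ] [564.7 -10.4  22. ]
53 [558.3  19.5  53. ] [560.9  23.9  53. ]
60 [557.1  19.5  60. ] [560.   31.7  60. ]
flask [338.  210.2] (326, 199, 25, 24) 341 [275.4 151.2] (266, 143, 20, 18) 272 (array([ 540.30332038, -236.30685457,   50.36434102]), np.float64(1.7562073438833434))
17 [ 544.7 -243.3   17. ] [ 544.5 -283.9   17. ]
22 [ 543.9 -242.2   22. ] [ 544.  -276.8   22. ]
53 [ 539.  -235.7   53. ] [ 540.9 -232.8   53. ]
60 [ 537.9 -234.2   60. ] [ 540.2 -222.9   60. ]
```

View pics/zz.png

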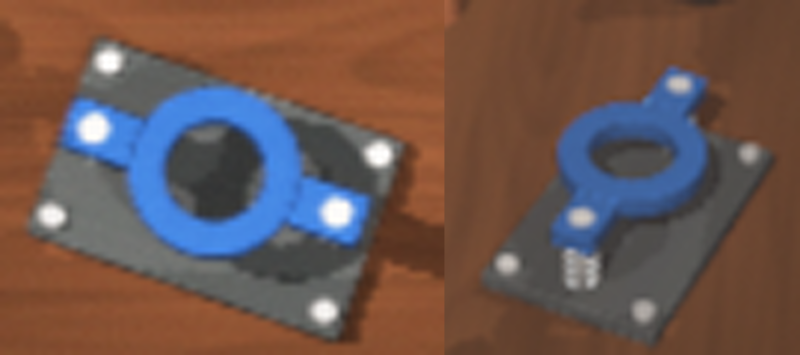

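The cradle is near (557,20), with its ears about 19° off y. The seat is near (502,259). The flask ball is near (540,-235) at z≈50. I'm moving towards the seat now.

play_rows --pt "15 37 0 0 0 0 1" --pt "15 37 0 0 0 0 1" --pt "15 37 0 0 0 0 1" --pt "15 37 0 0 0 0 1" --pt "15 37 0 0 0 0 1"

```text
time_s: 0.52
eef_pos: [268.4, -299.4, 227.2]
ee_rot: [-0.003, 0.983, 0.185, -0.001]
force: [0.2, -0.7, -0.1]
grip_width: 0.999
```

play_rows --pt "15 37 0 0 0 0 1" --pt "15 37 0 0 0 0 1" --pt "15 37 0 0 0 0 1" --pt "15 37 0 0 0 0 1" --pt "15 37 0 0 0 0 1"

```text
time_s: 0.93
eef_pos: [343.4, -105.0, 226.5]
ee_rot: [-0.003, 0.983, 0.183, -0.0]
force: [0.3, -0.5, 0.8]
grip_width: 1.007
```

play_rows --pt "15 37 0 0 0 0 1" --pt "15 37 0 0 0 0 1" --pt "15 37 0 0 0 0 1" --pt "15 37 0 0 0 0 1" --pt "15 37 0 0 0 0 1"

```text
time_s: 1.35
eef_pos: [418.3, 89.8, 226.7]
ee_rot: [-0.003, 0.983, 0.183, 0.0]
force: [0.7, -1.4, 1.5]
grip_width: 0.996
```

play_rows --pt "15 37 0 0 0 0 1" --pt "15 37 0 0 0 0 1" --pt "15 37 0 0 0 0 1" --pt "0 0 0 0 0 0 1"

```text
time_s: 1.68
eef_pos: [463.7, 211.5, 225.2]
ee_rot: [-0.003, 0.983, 0.186, -0.0]
force: [-0.0, 0.5, -0.8]
grip_width: 1.0
```

play_rows --pt "19 24 -25 0 0 0 1" --pt "19 24 -25 0 0 0 1" --pt "0 0 -30 0 0 0 1" --pt "0 0 0 0 0 0 1"

```text
time_s: 2.02
eef_pos: [501.8, 262.7, 143.3]
ee_rot: [-0.003, 0.982, 0.188, 0.001]
force: [-1.6, -1.5, -1.1]
grip_width: 1.0
```

Run:
```python
from h import *
c=snap('wrist','w1'); s=sense(); print(s['eef_pos'],s['ee_rot'],s['joints'].round(2)); print(ray(c,(256,192)))
print(proj(c,[[501.5,259,22],s['eef_pos']]))
```

```text
[503.02855216 262.93907281 146.54178946] [-0.00317893  0.98218623  0.18786328  0.00273655] [0.27 0.48 1.49 0.01 1.17 1.46]
(array([576.23005792, 291.53863891, 286.66972833]), array([-0.29337952, -0.11525243, -0.94904403]))
[[259.61352909 184.65226155]
 [255.26337739 256.13605861]]
```

View pics/w1.png

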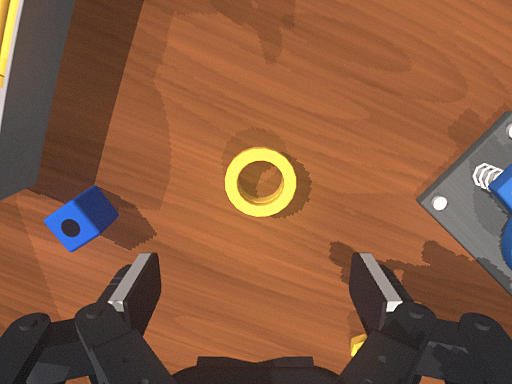

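The wrist view shows the seat ring at about (260,182), close to its predicted position, and the space around it is clear. I'll refine from this image.

Run:
```python
from h import *
c=load('w1'); p,bb,n=blob(c,(18,90,60),(35,255,255),(215,140,310,225)); print(p,bb,n,atz(c,p,21),atz(c,(bb[0],p[1]),20),atz(c,(bb[0]+bb[2],p[1]),20)); print(sense()['eef_pos'])
```

```text
[259.90697372 181.5220314 ] (225, 147, 71, 70) 2574 [503.83248509 259.67029928  21.        ] [492.71938962 286.61595597  20.        ] [514.77537159 231.58405549  20.        ]
[503.02855216 262.93907281 146.54178946]
```

play_rows --pt "0.5 -3.4 -30 0 0 0 1" --pt "0 0 -30 0 0 0 1" --pt "0 0 -30 0 0 0 1" --pt "0 0 -20 0 0 0 1" --pt "0 0 0 0 0 0 1"

```text
time_s: 2.48
eef_pos: [507.6, 257.8, 44.0]
ee_rot: [-0.004, 0.982, 0.187, 0.01]
force: [0.2, -0.2, -1.0]
grip_width: 1.0
```

play_rows --pt "-4 1.7 0 -0.0116 0.018 0 1" --pt "0 0 -15 0 0 0 1" --pt "0 0 0 0 0 0 1"

```text
time_s: 2.73
eef_pos: [506.0, 259.2, 35.6]
ee_rot: [0.001, 0.983, 0.186, 0.002]
force: [-1.0, -0.4, -0.2]
grip_width: 0.994
```

play_rows --pt "0 0 0 0 0 0 1"

```text
time_s: 2.82
eef_pos: [507.0, 259.5, 38.2]
ee_rot: [0.001, 0.983, 0.186, 0.004]
force: [0.2, -0.5, 0.3]
grip_width: 0.999
```

play_rows --pt "-3.5 0 -15 0 0.005 0 1" --pt "0 0 -15 0 0 0 1"

```text
time_s: 2.98
eef_pos: [506.9, 260.5, 14.6]
ee_rot: [0.0, 0.983, 0.186, 0.006]
force: [0.1, -0.3, -0.2]
grip_width: 0.998
```

play_rows --pt "0 0 0 0 0 0 1"

```text
time_s: 3.07
eef_pos: [506.6, 260.4, 14.7]
ee_rot: [0.0, 0.983, 0.186, 0.006]
force: [-0.2, -1.1, -0.1]
grip_width: 0.999
```

play_rows --pt "0 0 0 0 0 0 1"

```text
time_s: 3.15
eef_pos: [507.3, 260.6, 16.4]
ee_rot: [0.0, 0.983, 0.186, 0.007]
force: [-0.5, -0.0, 0.9]
grip_width: 0.999
```

play_rows --pt "-4 -1 -8 0 0.012 0 1" --pt "-1 0 -6 0 0.002 0 1"

```text
time_s: 3.32
eef_pos: [503.9, 260.1, 5.5]
ee_rot: [-0.001, 0.983, 0.186, 0.002]
force: [-1.1, 0.1, -0.5]
grip_width: 0.996
```

play_rows --pt "0 0 0 0 0 0 1"

```text
time_s: 3.4
eef_pos: [503.5, 260.0, 5.2]
ee_rot: [-0.001, 0.983, 0.186, 0.002]
force: [-0.6, 0.7, -0.2]
grip_width: 1.002
```

Now close on the flange.

play_rows --pt "0 0 -1.5 0 0 0 -1" --pt "0 0 -0.5 0 0 0 -1" --pt "0 0 -0.5 0 0 0 -1" --pt "0 0 -0.5 0 0 0 -1" --pt "0 0 0 0 0 0 -1" --grip_force 50

```text
time_s: 3.82
eef_pos: [503.9, 260.1, 4.3]
ee_rot: [-0.001, 0.983, 0.186, 0.002]
force: [0.3, -0.6, -1.8]
grip_width: 0.668
```

play_rows --pt "0 0 0 0 0 0 -1" --pt "0 0 0 0 0 0 -1"

```text
time_s: 3.98
eef_pos: [503.9, 260.1, 4.2]
ee_rot: [-0.001, 0.983, 0.186, 0.002]
force: [-0.4, -0.2, -0.8]
grip_width: 0.675
```

Run:
```python
from h import *
c=snap('wrist','w2'); print(sense()['eef_pos'],sense()['grip_width'])
```

```text
[503.92540312 260.08822782   4.18530705] 0.6723744484018181
```

View pics/w2.png

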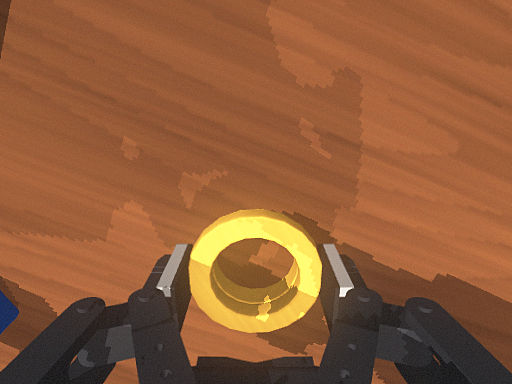

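The ring is gripped and centred between the pads. I'll lift and stop short of the cradle for a wrist view.

play_rows --pt "0 0 20 0 0 0 -1" --pt "0 0 35 0 0 0 -1" --pt "0 0 35 0 0 0 -1" --pt "0 -20 30 0 0 0 -1" --pt "-4 -38 5 0 0 0 -1"

```text
time_s: 4.45
eef_pos: [497.0, 204.1, 130.3]
ee_rot: [-0.001, 0.982, 0.188, -0.002]
force: [1.5, -0.2, -0.6]
grip_width: 0.669
```

play_rows --pt "-4 -38 0 0 0 0 -1" --pt "-4 -38 0 0 0 0 -1" --pt "-4 -38 0 0 0 0 -1" --pt "-4 -38 0 0 0 0 -1" --pt "0 -15 0 0 0 0 -1"

```text
time_s: 4.87
eef_pos: [479.6, 29.2, 133.5]
ee_rot: [-0.0, 0.982, 0.19, 0.002]
force: [0.3, 0.8, -0.6]
grip_width: 0.671
```

Run:
```python
from h import *
c=snap('wrist','w3'); s=sense();print(s['eef_pos'],s['ee_rot'],s['grip_width'])
print(proj(c,[[557.5,20,60]]))
```

```text
[480.09460938  28.16125768 133.57589351] [-1.46945430e-04  9.81946228e-01  1.89150272e-01  1.93881372e-03] 0.6712114803925677
[[314.11714667 100.7706961 ]]
```

View pics/w3.png

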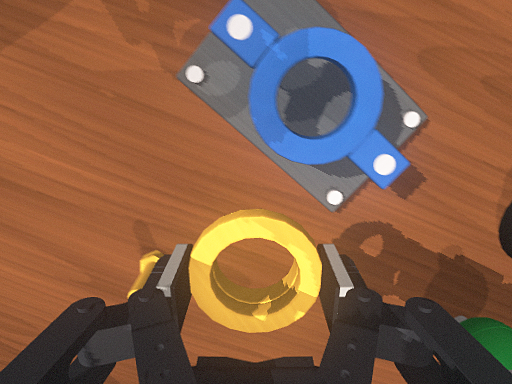

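The cradle hole is at about (315,97) and the held ring at about (256,271). I'll fit ellipses to get the offset between them.

Run:
```python
from h import *
c=load('w3'); h=cv2.cvtColor(c['img'],cv2.COLOR_BGR2HSV)
m=cv2.inRange(h,np.array((100,150,60)),np.array((125,255,255)))
cs,hi=cv2.findContours(m,cv2.RETR_CCOMP,cv2.CHAIN_APPROX_NONE)
for k,q in enumerate(cs):
    if hi[0][k][3]>=0 and cv2.contourArea(q)>1500:
        e=cv2.fitEllipse(q); print('hole',e)
        for z in (60,53,46): print(z,atz(c,e[0],z).round(1))
        P=[atz(c,tuple(x),60) for x in q[:,0]]; (cc,r)=cv2.minEnclosingCircle(np.array(P,np.float32)[:,:2]);print('mec',cc,r)
big=max(cs,key=cv2.contourArea)[:,0]; P=np.array([atz(c,tuple(x),60)[:2] for x in big])
from scipy.optimize import least_squares
d=np.hypot(*(P-[560,20]).T); Q=P[d<46]; f=least_squares(lambda p:np.hypot(*(Q-p[:2]).T)-p[2],[560,20,43],loss='soft_l1'); print('outer',f.x)
# predicted visible outlines of model
t=np.linspace(0,2*np.pi,60)
# held ring
m=cv2.inRange(h[200:340,185:325],np.array((18,90,60)),np.array((35,255,255)))
q=max(cv2.findContours(m,cv2.RETR_EXTERNAL,cv2.CHAIN_APPROX_NONE)[0],key=cv2.contourArea)[:,0]+[185,200]
tz=sense()['eef_pos'][2]
up=q[(q[:,1]<262)]   # far rim
for dz in (17.8,12):
    P=np.array([atz(c,tuple(x),tz+dz)[:2] for x in q]); f=least_squares(lambda p:np.hypot(*(P-p[:2]).T)-30,[480,28],loss='soft_l1'); print('held',dz,f.x,f.cost, np.hypot(*(P-f.x[:2]).T).std())
    P=np.array([atz(c,tuple(x),tz+dz)[:2] for x in up]); f=least_squares(lambda p:np.hypot(*(P-p[:2]).T)-p[2],[480,28,30],loss='soft_l1'); print('  up',f.x)
print(sense()['eef_pos'])
```

```text
hole ((313.584228515625, 96.96846008300781), (77.99005889892578, 82.04590606689453), 30.214073181152344)
60 [559.5  21.3  60. ]
53 [559.7  20.1  53. ]
46 [559.9  18.9  46. ]Traceback (most recent call last):
  File "<stdin>", line 9, in <module>
cv2.error: OpenCV(4.12.0) /io/opencv/modules/imgproc/src/shapedescr.cpp:201: error: (-215:Assertion failed) count >= 0 && (depth == CV_32F || depth == CV_32S) in function 'minEnclosingCircle'
```

Run:
```python
from h import *
from scipy.optimize import least_squares
c=load('w3'); h=cv2.cvtColor(c['img'],cv2.COLOR_BGR2HSV)
m=cv2.inRange(h,np.array((100,150,60)),np.array((125,255,255)))
cs,hi=cv2.findContours(m,cv2.RETR_CCOMP,cv2.CHAIN_APPROX_NONE)
big=max(cs,key=cv2.contourArea)[:,0]; P=np.array([atz(c,tuple(map(float,x)),60)[:2] for x in big])
d=np.hypot(*(P-[559.5,20.5]).T); Q=P[d<46]; f=least_squares(lambda p:np.hypot(*(Q-p[:2]).T)-p[2],[560,20,43],loss='soft_l1'); print('outer',f.x)
m=cv2.inRange(h[200:340,188:322],np.array((18,90,60)),np.array((35,255,255)))
q=max(cv2.findContours(m,cv2.RETR_EXTERNAL,cv2.CHAIN_APPROX_NONE)[0],key=cv2.contourArea)[:,0]+[188,200]
tz=sense()['eef_pos'][2]
for dz in (17.8,14):
  for n,u in (('all',q),('far',q[q[:,1]<262])):
    P=np.array([atz(c,tuple(map(float,x)),tz+dz)[:2] for x in u]); f=least_squares(lambda p:np.hypot(*(P-p[:2]).T)-p[2],[480,28,30],loss='soft_l1'); print('held',n,dz,f.x,f.cost)
print(sense()['eef_pos'],ray(c,(256,192)))
```

```text
outer [559.09825659  19.48163219  41.74995482]
held all 17.8 [479.26185848  29.30033939  29.73263327] 114.44481330643593
held far 17.8 [481.92697236  30.73466224  27.66682929] 39.10211665950881
held all 14 [477.01773256  28.40373321  30.63246881] 120.32385366289427
held far 14 [479.76882232  29.88211016  28.50220145] 41.09387887902516
[480.09460938  28.16125768 133.57589351] (array([553.4462382 ,  58.91297945, 277.05000329]), array([-0.28962474, -0.12056357, -0.94953735]))
```

play_rows --pt "35 -4 0 0 0.004 0 -1" --pt "35 -4 -10 0 0 0 -1" --pt "8 -1 -25 0 0 0 -1" --pt "0 0 -20 0 0 0 -1" --pt "0 0 0 0 0 0 -1"

```text
time_s: 5.33
eef_pos: [559.7, 16.2, 76.1]
ee_rot: [-0.001, 0.982, 0.186, -0.0]
force: [-1.1, 0.4, -2.7]
grip_width: 0.674
```

play_rows --pt "0 0 0 0 0 0 -1"

```text
time_s: 5.42
eef_pos: [559.6, 16.3, 75.8]
ee_rot: [-0.001, 0.982, 0.186, -0.001]
force: [0.5, -0.2, 0.1]
grip_width: 0.672
```

play_rows --pt "0 2.9 -5 0 0 0 -1" --pt "0 0 -2 0 0 0 -1" --pt "0 0 0 0 0 0 -1"

```text
time_s: 5.67
eef_pos: [559.7, 19.9, 70.7]
ee_rot: [-0.001, 0.982, 0.187, -0.0]
force: [0.1, 0.1, -1.7]
grip_width: 0.672
```

Run:
```python
from h import *
c=snap('wrist','w4');b=snap('side','s4'); s=sense();print(s['eef_pos'],s['force'])
x,y=proj(b,[[559,20,60]])[0].astype(int)
A=cv2.resize(b['img'][y-40:y+35,x-45:x+45],(480,400),interpolation=cv2.INTER_CUBIC)
B=c['img'][184:384,116:396]; B=cv2.resize(B,(480,400)[:1]+(343,)); B=cv2.copyMakeBorder(B,0,57,0,0,cv2.BORDER_CONSTANT)
o=np.hstack([A,B]); cv2.imwrite('pics/v4.png',cv2.resize(o,(800,333)))
```

```text
[559.89444699  19.80154273  70.92148199] [-0.18444425  0.04028984 -0.76887789]
```

View pics/v4.png

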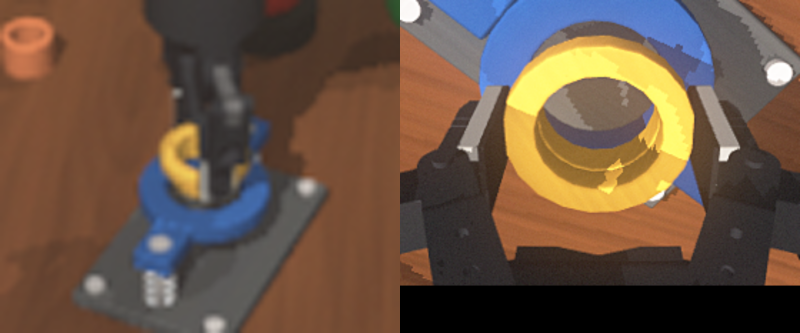

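The ring hangs over the hole and looks centred. I'll lower it while checking force.

play_rows --pt "0 -0.4 -6 0 0 0 -1" --pt "0 0 -4 0 0 0 -1"

```text
time_s: 5.93
eef_pos: [560.6, 19.3, 62.1]
ee_rot: [0.0, 0.982, 0.187, 0.002]
force: [0.6, 0.8, -1.9]
grip_width: 0.672
```

play_rows --pt "0 0 -2 0 0 0 -1"

```text
time_s: 6.02
eef_pos: [560.5, 19.3, 59.7]
ee_rot: [0.0, 0.982, 0.187, 0.002]
force: [-0.5, -0.7, -1.7]
grip_width: 0.672
```

play_rows --pt "-0.5 0 -3 0 0 0 -1"

```text
time_s: 6.1
eef_pos: [560.1, 19.3, 56.6]
ee_rot: [0.0, 0.982, 0.187, 0.002]
force: [0.1, 0.5, -1.5]
grip_width: 0.673
```

play_rows --pt "0 0 -2 0 0 0 -1"

```text
time_s: 6.18
eef_pos: [560.0, 19.3, 54.4]
ee_rot: [0.0, 0.982, 0.187, 0.002]
force: [-4.0, -0.4, 7.1]
grip_width: 0.674
```

Contact is at 54.4, about 2 mm above the expected home height. I'll release, rise, then look.

play_rows --pt "0 0 0.3 0 0 0 1" --pt "0 0 0.5 0 0 0 1" --pt "0 0 0 0 0 0 1" --pt "0 0 0 0 0 0 1"

```text
time_s: 6.52
eef_pos: [560.3, 19.0, 55.3]
ee_rot: [0.0, 0.982, 0.187, 0.002]
force: [-0.5, 0.4, -0.7]
grip_width: 1.002
```

play_rows --pt "0 0 20 0 0 0 1" --pt "0 0 30 0 0 0 1" --pt "-10 0 35 0 0 0 -1" --pt "-15 0 0 0 0 0 -1" --pt "-20 0 0 0 0 0 -1"

```text
time_s: 6.93
eef_pos: [515.0, 18.9, 142.3]
ee_rot: [-0.0, 0.982, 0.187, 0.001]
force: [-0.2, -0.6, -0.0]
grip_width: 0.604
```

Run:
```python
from h import *
c=snap('wrist','w5');b=snap('side','s5'); s=sense();print(s['eef_pos'],s['ee_rot'],s['force'])
x,y=proj(b,[[559,20,60]])[0].astype(int)
A=cv2.resize(b['img'][y-35:y+35,x-42:x+42],(480,400),interpolation=cv2.INTER_CUBIC)
B=cv2.resize(c['img'],(480,360)); B=cv2.copyMakeBorder(B,0,40,0,0,cv2.BORDER_CONSTANT)
o=np.hstack([A,B]); cv2.imwrite('pics/v5.png',cv2.resize(o,(800,333)))
m=cv2.inRange(cv2.cvtColor(c['img'],cv2.COLOR_BGR2HSV),np.array((18,90,60)),np.array((35,255,255)))
q=max(cv2.findContours(m,cv2.RETR_EXTERNAL,cv2.CHAIN_APPROX_NONE)[0],key=cv2.contourArea); e=cv2.fitEllipse(q);print(e)
for z in (70,72):print(atz(c,e[0],z))
m=cv2.inRange(cv2.cvtColor(c['img'],cv2.COLOR_BGR2HSV),np.array((100,150,60)),np.array((125,255,255)))
q=np.vstack(cv2.findContours(m,cv2.RETR_EXTERNAL,cv2.CHAIN_APPROX_NONE)[0])[:,0]
P=np.array([atz(c,tuple(map(float,x)),60)[:2] for x in q])
from scipy.optimize import least_squares
d=np.hypot(*(P-[559.5,19.5]).T);Q=P[(d<46)&(d>38)]
print(least_squares(lambda p:np.hypot(*(Q-p[:2]).T)-p[2],[560,20,43],loss='soft_l1').x)
```

```text
[513.49077228  19.24535829 142.33137199] [-3.02223247e-04  9.82436890e-01  1.86593375e-01  7.60128441e-04] [ 0.8449489   0.12347725 -0.19949397]
((278.4775085449219, 145.68161010742188), (87.61748504638672, 88.94522094726562), 85.82195281982422)
[558.03044133  19.26643619  70.        ]
[558.31879001  19.53560033  72.        ]
[557.12186348  22.76543132  39.42302255]
```

View pics/v5.png

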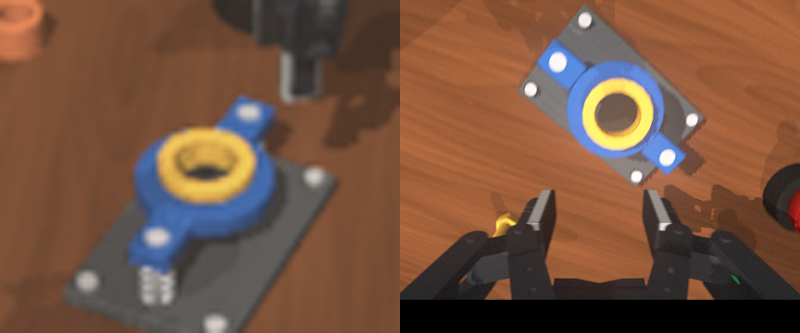

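The ring sits in the cradle hole, flange up. Before moving on I'll press lightly on the flange with half-open fingers, below the 9 N preload, to make sure it is home.

play_rows --pt "23 0 -15 0 0 0 0.1" --pt "23 0 -20 0 0 0 0.1" --pt "0 0 -20 0 0 0 0.1" --pt "0 0 -5 0 0 0 0.1" --pt "0 0 0 0 0 0 0.1"

```text
time_s: 7.45
eef_pos: [563.1, 19.1, 81.4]
ee_rot: [0.0, 0.982, 0.186, 0.003]
force: [-0.1, -0.0, 0.1]
grip_width: 0.552
```

play_rows --pt "0 0 0 0 0 0 0.1"

```text
time_s: 7.53
eef_pos: [563.0, 19.1, 81.4]
ee_rot: [0.0, 0.982, 0.186, 0.003]
force: [-0.4, 0.6, 0.2]
grip_width: 0.546
```

play_rows --pt "-3.5 0 -6 0 0.004 0 0.1" --pt "0 0 -4 0 0 0 0.1"

```text
time_s: 7.7
eef_pos: [559.9, 19.0, 72.9]
ee_rot: [0.0, 0.982, 0.186, 0.002]
force: [-0.9, -0.6, -0.1]
grip_width: 0.546
```

play_rows --pt "0 0 -3 0 0 0 0.1"

```text
time_s: 7.78
eef_pos: [560.0, 19.0, 70.2]
ee_rot: [0.001, 0.982, 0.186, 0.002]
force: [0.3, -0.8, -0.1]
grip_width: 0.546
```

play_rows --pt "0 0 -2 0 0 0 0.1"

```text
time_s: 7.87
eef_pos: [559.9, 19.0, 68.3]
ee_rot: [0.001, 0.982, 0.186, 0.002]
force: [0.0, 0.3, 0.2]
grip_width: 0.548
```

play_rows --pt "0 0 -1.5 0 0 0 0.1"

```text
time_s: 7.95
eef_pos: [559.9, 19.0, 67.1]
ee_rot: [0.001, 0.982, 0.186, 0.003]
force: [-2.1, 0.4, 6.4]
grip_width: 0.547
```

play_rows --pt "0 0 -0.7 0 0 0 0.1"

```text
time_s: 8.03
eef_pos: [559.9, 19.0, 66.9]
ee_rot: [0.001, 0.982, 0.186, 0.003]
force: [-3.0, 0.4, 6.5]
grip_width: 0.551
```

play_rows --pt "0 0 25 0 0 0 0.1" --pt "0 0 40 0 0 0 0.1" --pt "0 -15 35 0 0 0 0.3" --pt "0 -35 15 0 0 0 0.3" --pt "0 -40 10 0 0 0 0.3"

```text
time_s: 8.45
eef_pos: [557.0, -67.2, 195.1]
ee_rot: [-0.001, 0.982, 0.191, 0.0]
force: [0.4, 0.4, 0.3]
grip_width: 0.652
```

play_rows --pt "0 -40 0 0 0 0 0.3" --pt "-20 -30 0 0 0 0 0.3" --pt "-25 -30 0 0 0 0 0.3" --pt "-20 -25 0 0 0 0 0.3" --pt "0 0 0 0 0 0 0.3"

```text
time_s: 8.87
eef_pos: [490.2, -203.8, 199.9]
ee_rot: [0.004, 0.982, 0.189, 0.004]
force: [-0.6, 0.5, 0.4]
grip_width: 0.647
```

Run:
```python
from h import *
c=snap('wrist','w6');b=snap('side','s6'); s=sense();print(s['eef_pos'],s['ee_rot'],s['joints'].round(2))
print(proj(c,[[540,-236,50],[540,-236,127]]))
x,y=proj(b,[[559,20,60]])[0].astype(int)
A=cv2.resize(b['img'][y-35:y+35,x-42:x+42],(480,400),interpolation=cv2.INTER_CUBIC)
B=cv2.resize(c['img'],(480,360)); B=cv2.copyMakeBorder(B,0,40,0,0,cv2.BORDER_CONSTANT)
cv2.imwrite('pics/v6.png',cv2.resize(np.hstack([A,B]),(800,333)))
```

```text
[ 492.24387443 -200.83798873  199.90171064] [0.0030747  0.98171341 0.19028265 0.00467347] [-0.61  0.35  1.53  0.    1.25  0.58]
[[308.17579568 136.93784488]
 [326.87988193 154.71260044]]
```

View pics/v6.png

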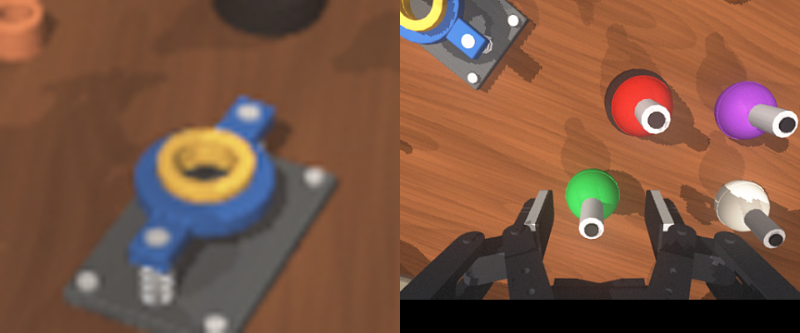

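The seat ring still looks flat and home after the press, and it met about 6 N. The wrist view shows the red flask's cap near (327,152), matching the prediction. I'll refine the flask position next.

Run:
```python
from h import *
c=load('w6'); x0,y0=296,126
g=c['img'][y0:y0+52,x0:x0+62]; h=cv2.cvtColor(g,cv2.COLOR_BGR2HSV)
m=cv2.inRange(h,np.array((0,0,0)),np.array((180,120,70)))
n,l,s,ce=cv2.connectedComponentsWithStats(m)
for i in range(1,n):
    if s[i,4]>60: 
        p=ce[i]+[x0,y0]; print('dark',p,s[i],atz(c,p,127).round(1))
p,bb,k=blob(c,(0,150,50),(6,255,255),(255,80,350,180)); print('ball',p,bb,atz(c,p,50).round(1))
print(sense()['eef_pos'])
```

```text
ball [309.13204559 135.16368832] (270, 96, 79, 80) [ 541.7 -236.1   50. ]
[ 492.24387443 -200.83798873  199.90171064]
```

play_rows --pt "25 -18 0 0.004 0.01 0 0.3" --pt "25 -18 0 0 0 0 0.3" --pt "0 0 -25 0 0 0 0.3" --pt "0 0 0 0 0 0 0.3"

```text
time_s: 9.3
eef_pos: [545.9, -233.4, 174.2]
ee_rot: [-0.001, 0.981, 0.192, 0.0]
force: [-1.7, 1.0, -2.1]
grip_width: 0.652
```

play_rows --pt "0 0 0 0 0 0 0.3"

```text
time_s: 9.38
eef_pos: [546.8, -232.5, 174.6]
ee_rot: [-0.0, 0.981, 0.193, 0.0]
force: [0.4, 0.4, 0.5]
grip_width: 0.647
```

play_rows --pt "-5 -4 0 0 0 0 0.3" --pt "0 0 -20 0 0 0 0.3" --pt "0 0 -5 0 0 0 0.3" --pt "0 0 0 0 0 0 0.3"

```text
time_s: 9.72
eef_pos: [542.0, -234.5, 152.9]
ee_rot: [0.001, 0.981, 0.195, 0.002]
force: [0.2, -0.9, 0.2]
grip_width: 0.65
```

Run:
```python
from h import *
c=snap('wrist','w7'); s=sense();print(s['eef_pos'],s['ee_rot'])
p=proj(c,[[541.5,-236,127],[541.5,-236,50]]);print(p)
p,bb,k=blob(c,(0,150,50),(6,255,255),(180,120,340,330)); print('ball',p,bb,atz(c,p,50).round(1))
```

```text
[ 542.00989097 -234.46814643  153.15207629] [7.50221817e-04 9.80789702e-01 1.95059106e-01 1.71542606e-03]
[[256.81131873 233.86066352]
 [256.03270186 190.95664738]]
ball [271.10565435 213.37977532] (212, 138, 113, 184) [ 528.8 -254.3   50. ]
```

View pics/w7.png

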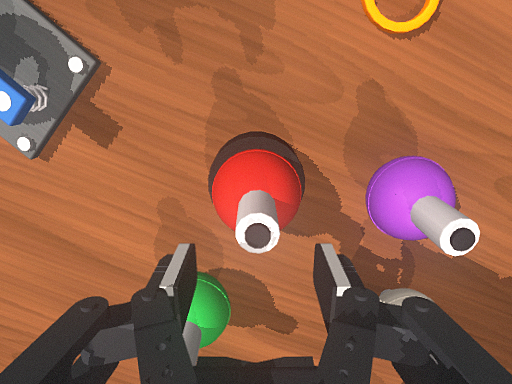

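The red cap at (258,235) lies between the jaws, within 1 mm of the prediction. Descending to the neck.

play_rows --pt "0 -1.5 -25 0 0.004 -0.01 0.3" --pt "0 0 -20 0 0 0 0.3" --pt "0 0 -10 0 0 0 0.3" --pt "0 0 0 0 0 0 0.3"

```text
time_s: 10.1
eef_pos: [543.4, -236.8, 102.4]
ee_rot: [0.003, 0.982, 0.19, 0.003]
force: [0.5, 0.7, 0.3]
grip_width: 0.651
```

play_rows --pt "0 0 0 0 0 0 0.3"

```text
time_s: 10.18
eef_pos: [543.7, -236.9, 103.4]
ee_rot: [0.004, 0.982, 0.19, 0.003]
force: [-0.3, 0.1, 0.6]
grip_width: 0.647
```

play_rows --pt "-1.5 0 -8 0.007 0.007 0 0.3" --pt "0 0 -6 0 0 0 0.3" --pt "0 0 -2 0 0 0 0.3"

```text
time_s: 10.43
eef_pos: [543.2, -237.7, 89.7]
ee_rot: [0.001, 0.982, 0.19, 0.002]
force: [-0.1, -0.1, 0.6]
grip_width: 0.651
```

play_rows --pt "0 0 0 0 0 0 0.3"

```text
time_s: 10.52
eef_pos: [543.2, -237.7, 89.4]
ee_rot: [0.001, 0.982, 0.19, 0.002]
force: [-0.1, 0.4, -0.6]
grip_width: 0.654
```

play_rows --pt "-1 1 -2 0 0.003 0 -1" --pt "0 0 0 0 0 0 -1" --pt "0 0 0 0 0 0 -1" --pt "0 0 0 0 0 0 -1" --pt "0 0 0 0 0 0 -1" --grip_force 80

```text
time_s: 10.93
eef_pos: [542.3, -236.5, 88.1]
ee_rot: [0.001, 0.982, 0.19, 0.0]
force: [-0.3, 1.2, -1.3]
grip_width: 0.288
```

play_rows --pt "0 0 0 0 0 0 -1" --pt "0 0 0 0 0 0 -1"

```text
time_s: 11.1
eef_pos: [542.2, -236.5, 88.1]
ee_rot: [0.001, 0.982, 0.19, 0.0]
force: [-0.5, 1.2, 0.0]
grip_width: 0.288
```

Gripped on the neck. I'll lift clear of the cup and carry the flask to the cradle.

play_rows --pt "0 0 10 0 0 0 -1" --pt "0 0 25 0 0 0 -1" --pt "0 0 35 0 0 0 -1" --pt "0 0 35 0 0 0 -1" --pt "0 0 5 0 0 0 -1"

```text
time_s: 11.52
eef_pos: [539.1, -234.5, 199.5]
ee_rot: [-0.003, 0.982, 0.19, -0.004]
force: [0.2, -0.6, -3.0]
grip_width: 0.285
```

play_rows --pt "2 20 0 0 0 0 -1" --pt "3 35 0 0 0 0 -1" --pt "3 40 0 0 0 0 -1" --pt "3 40 0 0 0 0 -1" --pt "3 40 0 0 0 0 -1"

```text
time_s: 11.93
eef_pos: [551.4, -61.2, 199.3]
ee_rot: [-0.001, 0.983, 0.184, -0.004]
force: [0.8, 0.2, -4.2]
grip_width: 0.286
```

play_rows --pt "3 35 0 0 0 0 -1" --pt "0 25 0 0 0 0 -1" --pt "0 10 0 0 0 0 -1" --pt "0 0 0 0 0 0 -1"

```text
time_s: 12.27
eef_pos: [551.9, 19.8, 196.2]
ee_rot: [-0.004, 0.982, 0.188, -0.006]
force: [0.5, -0.9, -4.8]
grip_width: 0.288
```

play_rows --pt "7 -1 -10 -0.006 -0.013 0 -1" --pt "0 0 -12 0 0 0 -1" --pt "0 0 0 0 0 0 -1"

```text
time_s: 12.52
eef_pos: [558.7, 17.4, 172.4]
ee_rot: [0.001, 0.982, 0.188, -0.001]
force: [-0.3, -0.4, -5.0]
grip_width: 0.285
```

Run:
```python
from h import *
b=snap('side','s8');c=snap('wrist','w8');s=sense();print(s['eef_pos'],s['ee_rot'],s['force'])
x,y=proj(b,[[559,20,80]])[0].astype(int)
A=cv2.resize(b['img'][y-45:y+35,x-48:x+48],(480,400),interpolation=cv2.INTER_CUBIC)
B=cv2.copyMakeBorder(cv2.resize(c['img'],(480,360)),0,40,0,0,cv2.BORDER_CONSTANT)
cv2.imwrite('pics/v8.png',cv2.resize(np.hstack([A,B]),(800,333)))
```

```text
[559.61099161  17.15019124 174.58866079] [1.48622997e-03 9.82151306e-01 1.88086145e-01 4.53216365e-04] [ 0.1464034  -0.78228055 -4.38928946]
```

View pics/v8.png

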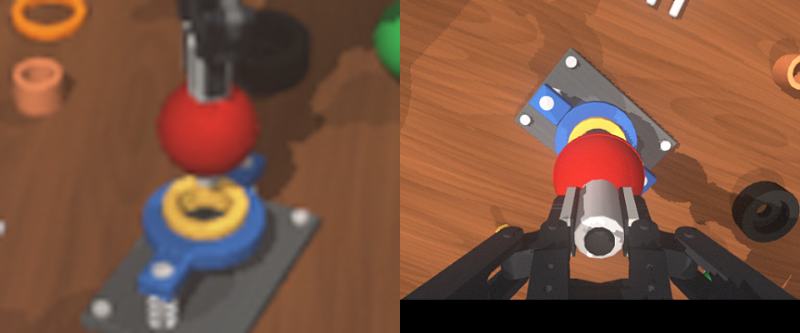

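The flask is upright above the seat. Lowering it.

play_rows --pt "0 1.8 -12 0.003 0 0 -1" --pt "0 0 -10 0 0 0 -1" --pt "0 0 -4 0 0 0 -1" --pt "0 0 0 0 0 0 -1"

```text
time_s: 12.95
eef_pos: [560.6, 16.2, 149.8]
ee_rot: [0.001, 0.982, 0.187, 0.002]
force: [-0.4, 0.3, -4.8]
grip_width: 0.288
```

play_rows --pt "0 0 0 0 0 0 -1"

```text
time_s: 13.03
eef_pos: [560.7, 15.9, 150.0]
ee_rot: [0.001, 0.982, 0.187, 0.002]
force: [-0.1, 0.3, -4.5]
grip_width: 0.282
```

play_rows --pt "-1 3 -3 0.002 0.004 0 -1" --pt "0 0.3 -3 0 0 0 -1" --pt "0 0 -1.5 0 0 0 -1"

```text
time_s: 13.28
eef_pos: [560.3, 19.1, 143.4]
ee_rot: [-0.0, 0.982, 0.186, 0.001]
force: [-0.3, 0.1, -4.2]
grip_width: 0.286
```

play_rows --pt "0 0 -1.5 0 0 0 -1"

```text
time_s: 13.37
eef_pos: [560.3, 19.3, 141.9]
ee_rot: [-0.0, 0.982, 0.186, 0.002]
force: [-0.6, -0.3, -4.9]
grip_width: 0.284
```

play_rows --pt "0 0 -1.5 0 0 0 -1"

```text
time_s: 13.45
eef_pos: [560.3, 19.3, 140.3]
ee_rot: [0.0, 0.982, 0.186, 0.002]
force: [1.1, -0.2, -5.2]
grip_width: 0.282
```

play_rows --pt "-0.5 0 -1.5 0 0.003 0 -1"

```text
time_s: 13.53
eef_pos: [559.9, 19.3, 138.8]
ee_rot: [-0.0, 0.982, 0.187, 0.0]
force: [0.0, -0.9, -4.7]
grip_width: 0.28
```

play_rows --pt "0 0 -1.5 0 0 0 -1"

```text
time_s: 13.62
eef_pos: [559.9, 19.3, 137.1]
ee_rot: [-0.0, 0.982, 0.187, 0.0]
force: [-0.4, -0.7, -5.1]
grip_width: 0.283
```

play_rows --pt "0 0 -1.5 0 0 0 -1"

```text
time_s: 13.7
eef_pos: [559.9, 19.3, 135.5]
ee_rot: [-0.0, 0.982, 0.187, 0.0]
force: [-0.8, 0.1, -4.5]
grip_width: 0.289
```

play_rows --pt "0 0 -1.5 0 0 0 -1"

```text
time_s: 13.78
eef_pos: [560.0, 19.3, 134.1]
ee_rot: [-0.0, 0.982, 0.187, 0.0]
force: [-1.0, 0.4, 1.0]
grip_width: 0.285
```

Contact is at about 134.5, so full travel should end near 114.5. Pushing down.

play_rows --pt "0 0 -3 0 0 0 -1" --pt "0 0 -3 0 0 0 -1"

```text
time_s: 13.95
eef_pos: [560.3, 19.3, 129.1]
ee_rot: [0.0, 0.982, 0.187, 0.001]
force: [-2.6, -0.5, 3.5]
grip_width: 0.284
```

play_rows --pt "0 0 -3 0 0 0 -1" --pt "0 0 -3 0 0 0 -1"

```text
time_s: 14.12
eef_pos: [560.3, 19.4, 123.8]
ee_rot: [0.0, 0.982, 0.187, 0.001]
force: [-3.6, -0.1, 6.7]
grip_width: 0.284
```

play_rows --pt "0 0 -3 0 0 0 -1"

```text
time_s: 14.2
eef_pos: [560.4, 19.4, 121.2]
ee_rot: [0.0, 0.982, 0.187, 0.002]
force: [-4.3, 0.6, 6.7]
grip_width: 0.285
```

play_rows --pt "-1 0 -3 0 0.003 0 -1" --pt "0 0 -2 0 0 0 -1"

```text
time_s: 14.37
eef_pos: [560.3, 19.3, 117.3]
ee_rot: [0.0, 0.982, 0.187, 0.002]
force: [-3.8, 0.9, 8.7]
grip_width: 0.285
```

play_rows --pt "0 0 -2 0 0 0 -1"

```text
time_s: 14.45
eef_pos: [560.5, 19.3, 116.0]
ee_rot: [0.001, 0.982, 0.187, 0.002]
force: [-4.5, 0.6, 9.1]
grip_width: 0.282
```

play_rows --pt "0 0 -1.5 0 0 0 -1"

```text
time_s: 14.53
eef_pos: [560.5, 19.4, 115.1]
ee_rot: [0.001, 0.982, 0.187, 0.002]
force: [-5.6, 0.4, 9.8]
grip_width: 0.281
```

play_rows --pt "-1 0 -2 0 0.003 0 -1"

```text
time_s: 14.62
eef_pos: [560.0, 19.3, 114.1]
ee_rot: [0.001, 0.982, 0.187, 0.002]
force: [-1.0, 0.0, 9.7]
grip_width: 0.283
```

play_rows --pt "-0.5 0 -2 0 0.002 0 -1"

```text
time_s: 14.7
eef_pos: [560.4, 19.2, 113.8]
ee_rot: [0.001, 0.982, 0.187, 0.002]
force: [-5.7, 1.5, 20.8]
grip_width: 0.287
```

play_rows --pt "-0.3 0 -2 0 0.001 0 -1"

```text
time_s: 14.78
eef_pos: [560.7, 19.3, 113.8]
ee_rot: [0.001, 0.982, 0.187, 0.003]
force: [-8.6, 2.1, 21.5]
grip_width: 0.283
```

The bottom stop is reached: z stalls at 113.8 and the force jumps to 21 N. One last look.

Run:
```python
from h import *
b=snap('side','s9');c=snap('wrist','w9')
for i in range(6): optics.capture('top')
a=snap('top','t9');s=sense();print(s['time_s'],s['eef_pos'],s['ee_rot'],s['force'],s['grip_width'],abs(s['dq']).max())
x,y=proj(b,[[559,20,80]])[0].astype(int)
A=cv2.resize(b['img'][y-45:y+45,x-45:x+45],(400,400),interpolation=cv2.INTER_CUBIC)
B=cv2.resize(a['img'][70:300,90:420],(400,279)); B=cv2.copyMakeBorder(B,0,121,0,0,cv2.BORDER_CONSTANT)
cv2.imwrite('pics/v9.png',np.hstack([A,B]))
```

```text
15.2333 [560.60340284  19.31875349 113.83115748] [0.00114877 0.98234603 0.18705024 0.00267731] [-5.5825777   1.4901267  19.42738806] 0.28316119322053906 0.0021208271032590897
```

View pics/v9.png

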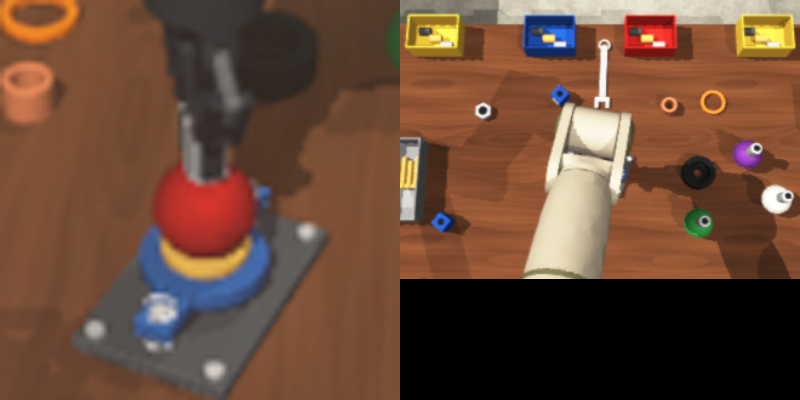

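The side view shows the cradle pushed down, with the flask upright on the seat ring and the gripper still on its neck. The bystanders in view are undisturbed, and the pose has been steady for 0.45 s.

```bash
python3 -c "
from rig import ctrl,sense
print(ctrl.finish_job()); s=sense(); print(s['time_s'],s['eef_pos'],s['force'])"
```

```text
the job is handed in; nothing more can be done
None
the job is handed in; nothing more can be done
```

The job is done and handed in at about 15 s of the 53 s allowed. The brass seat ring is in the cradle, flange up. The red flask stands upright on it, held down with the gripper still on the neck.

- **Seat ring:** I lowered it into the hole, let go, then pressed the flange with about 6.5 N to make sure it was home. It looked flat and unchanged after the press.
- **Flask at the bottom stop:** The flask touched the seat at tool height 134.5 mm and stopped at 113.8 mm. That is about 20 mm of travel, and the force jumped from about 10 N to 21 N there. The tool then stayed at 113.8 mm for 0.45 s, with the arm still and about 19 N on it.
- **Small misalignment:** A sideways force of about 5.6 N in x remains. The tool sits perhaps a millimetre off the seat's centre.
- **Other parts:** In the last top view the bystanders I could see and the look-alike flasks were where they started. The bolt was hidden from that camera by the arm, so I did not check it at the end.

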